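# Shut the guard gate and shoot its safety bolt

## Robot

A 7-joint arm with a two-finger parallel gripper is mounted at the origin on a cart in front of the work surface, level with it; the furniture and walls round the work are solid. World frame = base frame: x ahead of the robot, y to its left, z up, the work surface at z = 0. Lengths are in m, angles in rad, forces in N, time in s.
With the tool pointing down it reaches from about 0.4 to 0.85 m from the base axis. Payload 6.9 kg.
Tool frame: the origin (TCP) lies midway between the tips of the shut fingers; the grasp point (between the pads) lies behind it (ctrl.pinch_z is the z of the grasp point in the tool frame, in m); z points along the fingers, y is the line along which they close (so a half turn about z gives the same grasp; the last joint's range is limited). The gripper opens to 85 mm and grips with 20 to 120 N. Pads are 22 mm wide; open, the fingers measure 114 mm over their backs; the gripper's body (76 mm by 85 mm) begins 54 mm behind the grasp point. The pads swing forward as they close: fully open they stand 13 mm farther back than shut.
Start: joints at [-1.079, 0.507, -0.238, 1.5, 0.126, 1.149, -0.155], TCP at [0.236, 0.579, 0.231] pointing down, gripper open.
Joint ranges: [-3.08, 3.08], [-0.24, 2.05], [-1.43, 1.35], [0, 2.5], [-1.52, 4.66], [0.17, 1.96], [-2.89, 2.89]. Speed limits (rad/s): [2.39, 2.39, 3.14, 3.14, 3.14, 3.14, 3.14].

## Interface

Orientations are given as a unit quaternion [w, x, y, z].
In Python, from station import ctrl, get_state, vision, ticket, models gives the robot as it stands. Calls block until the motion is done:
- ctrl.movep(position, orientation): joint-space move of the TCP to a pose.
- ctrl.movel(position, frame=None, max_speed=0.15): straight line of the TCP; frame=None keeps the orientation; max_speed is the mean speed in m/s.
- ctrl.set_joints(angles): joint-space move.
- ctrl.ungrasp() and ctrl.close_gripper(force=None): open the fingers fully, or close them until they stop; force is the grip in N (None keeps the last).
- ctrl.pause(seconds).
- ctrl.ik(position, orientation): joint angles nearest the present ones, or None.
- get_state(): the state.
- vision.grab_frame(name): name is "scene" or "side" or "wrist"; returns (picture, depth): 400x640x3 uint8, blue, green, red; 400x640 float32, m along the optical axis (not along the pixel's ray), 0 where there is no reading.
- vision.camera_info(name): a dict with "mtx" (3x3 intrinsics, pixels), "R" (3x3) and "t" (3): a world point X has camera coordinates R X + t; the wrist camera has in their place "hand_eye" (4x4, takes a point from camera to tool coordinates, whose origin is the TCP and whose axes are the flange's). Camera axes: x right, y down, z forward; pixel columns grow to the right and rows downward; lengths in m; the calibration is good to about 2 mm. A picture is of the moment at which its call begins: read the wrist's pose just before it. camera_info takes no time and is no camera call.
A pose or a line that the arm cannot do raises ctrl.Unreachable and nothing moves.
- ticket.close_job(): hands the job in; it is judged then, once.
Trained networks look in the newest picture that a camera, given by its name, has taken for a name from the list of things; names that differ only in an ending like _2 or _b are one class to them, and where a whole thing is asked for, a point or a joint stands for the part that bears it (a point fixed in the world has none). Each returns a list of dicts, best first, with "p" (0 to 1); they miss things now and then, are a little off and sometimes report something else, mostly with a low value. They report only what shows in the picture. A call takes as long as a camera call.
- models.recognise(camera, target): "point" ([column, row] in pixels, amid what is visible of it).
- models.masks_of(camera, target): "mask" (400x640 bool, what is visible of it) and "point" ([column, row] in pixels, amid what is visible of it).
The state is a dict: "time": time; "qpos": joint angles; "qd": joint speeds; "tau": joint torques, N m; "tcp_pos": TCP position; "eef_rot": TCP orientation; "contact_force": force on the tool from outside, world axes, zero at the start; "wrist_torque": the same for the moment, N m; "width": finger opening in m; "gripper_force": force on a finger pad.
Only numpy, scipy, OpenCV 4.12 (cv2) and the standard library are available. Lean on these libraries where they do the work, as an engineer would, in place of code of your own. Each camera call takes 0.05 s, during which the arm holds its last target. There are 200 camera calls.

## Task

Push the fixture's gate shut, then press the long spring catch plate down with one fingertip and, while holding it down, slide the bolt fully home across the gate by pushing its upright finger plate with the other fingertip. Let the catch spring back up so that it locks the bolt, and leave the gate shut. Do not pick up or shift any of the loose things lying about, nor the pulley in the pen.

Things in the scene. Friction and masses are not known exactly. Their poses are not given: they have to be found in the camera images.
- fixture: Fixed aluminium plate 210 x 305 x 12 mm on the bench. Frame F: x away from the robot at yaw 0, y left, z up, origin on the bench; plate spans F x -85..125, y -165..140 mm. Left rear: grey U-shaped pen (walls to z 60) with the gate as its front, front face at F x 16, y 0..120 when shut. Right: the bolt along F y at x 6, z 30..40 mm, two saddles (tops z 44) over it; in front of it the catch.
- gate_hinge (a point): On the vertical hinge axis of the gate, F (20, 120, 38) mm. The gate is a steel plate 8 mm thick, 120 mm long, z 16 to 60 mm above the bench, reaching from the hinge to F -y when shut. A small keeper staple stands 19 mm out of its front (robot-side) face, 92 to 104 mm from the hinge.
- gate_push (a point): Point on the gate's outer face (the face towards the robot when shut), 70 mm from the hinge axis and 38 mm above the bench: push here to shut it. The point's x axis is the inward normal of this face and its y axis runs along the gate towards the hinge.
- gate (a joint): Gate angle, rad: 0 = shut against its stop, up to 1.25 = open; it opens towards the robot (clockwise seen from above is opening) and stays where left (about 0.04 N m friction).
- bolt_face (a point): Centre of the rear face (facing F -y) of the bolt's upright finger plate, which is 30 mm wide along F x, 8 mm thick along F y, from z 40 to z 84 mm. Push this face towards F +y to shoot the bolt. It is 70 mm in F x behind the centre line of the catch plate. At rest it is at F (6, -104, 62) mm.
- bolt (a joint): Bolt travel, m: 0 = drawn, 0.048 = fully home against its end stop, across the gate (moves along F +y). About 1.5 N friction; stays where left. A comb of lugs on its side, pitch 16 mm, catches on the catch's tooth after at most 2 mm whenever the catch is up.
- catch_top (a point): Centre of the top face of the spring catch's long dark plate, 30 mm wide (F x) x 120 mm long (F y, parallel to the bolt); at rest at F (-64, -90, 62) mm. A fingertip can slide along it while keeping it down. Between it and the bolt nothing is higher than 44 mm, save the bolt's finger plate.
- catch (a joint): Catch depression, m: 0 = up (locking), 0.010 = fully down. The tooth frees the bolt beyond 0.006. Spring: about 3.5 N at the top to 7.5 N fully down.
- pulley: Loose white pulley, diameter 60, 36 mm high, standing in the pen behind the gate; origin under its centre. Leave alone.
- small_block: Loose light block, 30 x 40 x 36 mm, standing on the plate behind the bolt; leave alone.
- standoff: Loose brass hexagonal standoff, 9 x 10 x 38 mm, standing on the plate behind the bolt; leave alone.
- bearing: Loose ball bearing, diameter 35, 11 mm high, lying on the plate's right rear corner; leave alone.
- side_cutters: Loose red-handled side cutters, 147 x 53 x 12 mm, on the bench; leave alone.
- screwdriver: Loose yellow-handled screwdriver, 206 mm long, on the bench; leave alone.
- flange_plate: Loose drilled plate, 60 x 90 x 10 mm, on the bench; leave alone.

How it is judged:
By the outcome, as a careful person would: the job done as asked, in the order asked, and still so for the second after the job is handed in, with the robot touching nothing.
It also fails if it takes over 48 s, if anything falls off the work surface, if the arm or the gripper's body presses on something with over 40 N, if the wrist force passes 120 N, or if a joint passes its speed limit or range.

## Working session

There is one attempt and no reset: what is moved stays moved. The work goes in short steps, each a Python script; the robot and the scene stay as the last script left them, time stands still between calls to the robot, and variables do not carry over. Pictures are saved under pics/ and viewed, at most 10 in all, crops included, and the job is handed in when it is done.

```bash
mkdir -p pics; ls
cat > h.py <<'E'
import numpy as np, cv2
from station import ctrl,get_state,vision,ticket,models
def w(cam,px,d):
    i=vision.camera_info(cam);K=np.array(i['mtx']);c=np.linalg.inv(K)@np.array([px[0],px[1],1.])*d
    return np.array(i['R']).T@(c-np.array(i['t']))
def cloud(cam,depth,mask):
    i=vision.camera_info(cam);K=np.array(i['mtx']);r,c=np.nonzero(mask&(depth>0));d=depth[r,c]
    p=np.linalg.inv(K)@np.vstack([c*d,r*d,d]);return (np.array(i['R']).T@(p-np.array(i['t'])[:,None])).T
E
python3 - <<'E'
from h import *
ims=[]
for cam in ("scene","side"):
    im,d=vision.grab_frame(cam);np.save(f'd_{cam}.npy',d);cv2.imwrite(f'pics/{cam}0.png',im)
    for t in ("fixture","gate","bolt_face","catch_top","gate_push","gate_hinge","bolt","pulley"):
        try:
            for m in models.masks_of(cam,t)[:2]:
                P=cloud(cam,d,m['mask'])
                print(cam,t,round(m['p'],2),np.round(m['point']),len(P),np.median(P,0).round(3) if len(P) else '')
                if m['p']>.3: np.save(f'm_{cam}_{t}.npy',m['mask'])
        except Exception as e: print(cam,t,e)
print(get_state()['eef_rot'],get_state()['time'],ctrl.pinch_z)
E
```

```text
pics
scene fixture 0.59 [347. 229.] 4625 [ 0.558 -0.098  0.016]
scene fixture 0.19 [177. 189.] 143 [0.426 0.477 0.011]
scene gate 0.77 [308. 226.] 205 [ 0.499 -0.022  0.046]
scene bolt_face 0.53 [373. 224.] 268 [ 0.587 -0.18   0.041]
scene bolt_face 0.53 [333. 209.] 288 [ 0.618 -0.023  0.039]
scene catch_top 0.75 [367. 239.] 362 [ 0.526 -0.2    0.063]
scene catch_top 0.21 [387. 218.] 76 [ 0.69  -0.185  0.023]
scene gate_push 0.68 [309. 221.] 200 [ 0.506 -0.018  0.047]
scene gate_hinge 0.64 [309. 226.] 167 [ 0.498 -0.022  0.049]
scene gate_hinge 0.17 [215. 192.] 308 [0.482 0.352 0.012]
scene bolt 0.69 [364. 238.] 386 [ 0.525 -0.197  0.063]
scene bolt 0.52 [371. 227.] 226 [ 0.587 -0.181  0.041]
scene pulley 0.73 [332. 208.] 305 [ 0.618 -0.022  0.039]
scene pulley 0.34 [309. 221.] 189 [ 0.505 -0.018  0.048]
side fixture 0.76 [332. 225.] 3782 [ 0.568 -0.121  0.031]
side gate 0.93 [303. 212.] 458 [ 0.521 -0.011  0.038]
side bolt_face 0.8 [348. 222.] 327 [ 0.59  -0.192  0.043]
side catch_top 0.8 [326. 226.] 274 [ 0.525 -0.199  0.062]
side gate_push 0.63 [301. 209.] 375 [ 0.518 -0.016  0.041]
side gate_hinge 0.62 [299. 212.] 397 [ 0.518 -0.015  0.04 ]
side bolt 0.91 [347. 223.] 318 [ 0.59  -0.192  0.044]
side pulley 0.61 [334. 208.] 152 [ 0.615 -0.025  0.038]
[-5.69750586e-06  1.92242861e-01  9.81347381e-01 -1.21583884e-05] 0.9 -0.0187
```

Run:
```python
from h import *
a=cv2.imread('pics/scene0.png')[150:300,230:460];b=cv2.imread('pics/side0.png')[150:300,230:460]
v=np.vstack([cv2.resize(a,(460,300),interpolation=2),cv2.resize(b,(460,300),interpolation=2)])
cv2.imwrite('pics/c0.png',v)
for cam in ("scene","side"):
    d=np.load(f'd_{cam}.npy')
    for t,zl in (("catch_top",(.055,.07)),("gate",(.055,.066)),("bolt",(.07,.09)),("gate",(.02,.066)),("bolt",(.036,.06))):
        m=np.load(f'm_{cam}_{t}.npy')
        P=cloud(cam,d,m);P=P[(P[:,2]>zl[0])&(P[:,2]<zl[1])]
        if len(P)>8: print(cam,t,zl,len(P),[np.round(x,3) for x in cv2.minAreaRect((P[:,:2]).astype(np.float32))],P.mean(0).round(3))
    # plate top and any high points in the region
    P=cloud(cam,d,d>0);R=P[(P[:,0]>.4)&(P[:,0]<.8)&(P[:,1]>-.4)&(P[:,1]<.15)]
    H=R[(R[:,2]>.055)&(R[:,2]<.1)]
    S=np.full((420,560,3),0,np.uint8)
    for p in R: 
        if p[2]>.006: S[int((.8-p[0])*1000),int((.15-p[1])*1000)]=(int(np.clip(p[2]*2500,0,255)),255 if p[2]>.052 else 80,255 if p[2]>.068 else 60)
    cv2.imwrite(f'top_{cam}.png',S)
a=np.maximum(cv2.imread('top_scene.png'),cv2.imread('top_side.png'));cv2.imwrite('pics/top.png',cv2.dilate(a,np.ones((3,3)))[:400])
```

```text
scene catch_top (0.055, 0.07) 342 [array([ 0.526, -0.197]), array([0.034, 0.117]), np.float64(11.007)] [ 0.525 -0.199  0.063]
scene gate (0.055, 0.066) 74 [array([ 0.518, -0.014]), array([0.113, 0.008]), np.float64(39.76)] [ 0.513 -0.018  0.061]
scene bolt (0.07, 0.09) 25 [array([ 0.592, -0.195]), array([0.023, 0.006]), np.float64(9.995)] [ 0.591 -0.196  0.08 ]
scene gate (0.02, 0.066) 167 [array([ 0.515, -0.006]), array([0.122, 0.026]), np.float64(36.484)] [ 0.507 -0.018  0.049]
scene bolt (0.036, 0.06) 165 [array([ 0.59 , -0.177]), array([0.027, 0.122]), np.float64(14.756)] [ 0.588 -0.171  0.043]
side catch_top (0.055, 0.07) 248 [array([ 0.526, -0.197]), array([0.031, 0.12 ]), np.float64(11.598)] [ 0.524 -0.2    0.062]
side gate (0.055, 0.066) 83 [array([ 0.52 , -0.012]), array([0.122, 0.013]), np.float64(37.983)] [ 0.521 -0.012  0.058]
side bolt (0.07, 0.09) 57 [array([ 0.596, -0.192]), array([0.031, 0.011]), np.float64(19.81)] [ 0.595 -0.193  0.078]
side gate (0.02, 0.066) 377 [array([ 0.517, -0.005]), array([0.13 , 0.031]), np.float64(37.466)] [ 0.518 -0.015  0.042]
side bolt (0.036, 0.06) 166 [array([ 0.591, -0.161]), array([0.147, 0.057]), np.float64(80.024)] [ 0.59  -0.178  0.044]
```

View pics/c0.png

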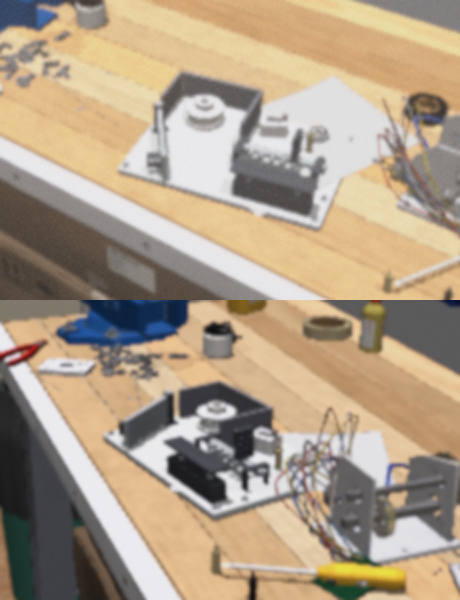

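View pics/top.png

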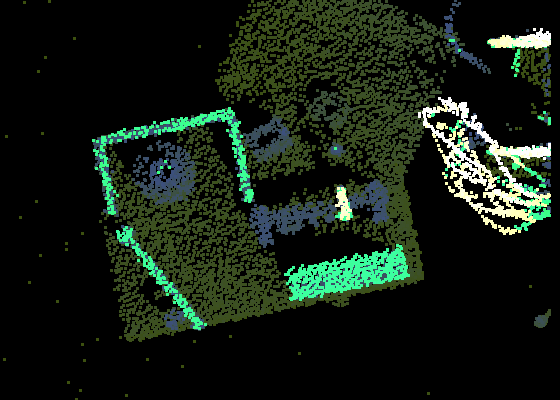

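Pictures: in the scene view the gate stands open at about (308,226) and the catch plate is at (367,239). In the side view the bolt's finger plate is at (348,222). The height map gives the fixture origin at about (0.571,-0.096), yaw 11.3°, with the gate about 62° open. First step: shut the gate.

```bash
cat >> h.py <<'E'
YAW=np.deg2rad(11.3);O=np.array([.571,-.096])
def F(x,y,z): # mm -> world
    c,s=np.cos(YAW),np.sin(YAW);return np.array([O[0]+(c*x-s*y)/1e3,O[1]+(s*x+c*y)/1e3,z/1e3])
def Q(psi): return np.array([0,np.cos(psi/2),np.sin(psi/2),0])
def gatepose(th,off,z,r=62): # th opening angle; tool centre off mm + half finger from outer face
    d=np.array([-np.sin(th),-np.cos(th)]);n=np.array([-np.cos(th),np.sin(th)])
    p=np.array([20,120])+r*d+n*(4+14.5+off)
    return F(*p,z),Q(YAW-th+np.pi/2)
def st():
    s=get_state();return round(s['time'],2),np.round(s['tcp_pos'],4),np.round(s['contact_force'],1),round(s['width'],4)
E
python3 - <<'E'
from h import *
print(st());ctrl.close_gripper(20)
p,q=gatepose(1.08,30,180);ctrl.movep(p,q);print(st(),get_state()['qpos'])
p,q=gatepose(1.08,30,36);ctrl.movel(p,q);print(st())
for th in (1.08,.8,.5,.25,.08):
    p,q=gatepose(th,0,36);ctrl.movel(p,q,max_speed=.1);print(th,st())
for k in range(8):
    p,q=gatepose(.04 if k==0 else 0,-max(0,k-1)*1.,36);ctrl.movel(p,q,max_speed=.04);s=st();print(k,s)
    if np.linalg.norm(s[2][:2])>8: break
im,d=vision.grab_frame('side');cv2.imwrite('pics/s1.png',cv2.resize(im[120:270,200:430],(690,450)))
E
```

```text
(0.9, array([0.2358, 0.5788, 0.2313]), array([ 0.1, -0.8, -0.4]), 0.0853)
(3.86, array([0.4886, 0.0251, 0.1799]), array([-0.9,  0.2,  0.7]), -0.0003) [-0.40304853  0.37630629  0.42050422  1.93076861 -0.197455    0.87431457
 -0.7612723 ]
(4.97, array([0.4889, 0.0237, 0.0366]), array([-0.5, -0.4,  0.9]), 0.0002)
1.08 (5.42, array([5.076e-01, 1.000e-04, 3.620e-02]), array([-0.6,  1. ,  0.4]), -0.0001)
0.8 (5.85, array([ 0.5162, -0.0146,  0.036 ]), array([-0.5,  0.4, -0.5]), -0.0001)
0.5 (6.3, array([ 0.5305, -0.0275,  0.0359]), array([ 0. , -0.9, -0.7]), 0.0001)
0.25 (6.7, array([ 0.5448, -0.0349,  0.0359]), array([ 0.6, -0.1, -0.6]), -0.0)
0.08 (7.02, array([ 0.5555, -0.0377,  0.0359]), array([ 0.8,  0.7, -0.1]), 0.0001)
0 (7.27, array([ 0.5581, -0.0382,  0.036 ]), array([ 0.4, -0.3, -1.5]), -0.0004)
1 (7.52, array([ 0.561 , -0.0387,  0.036 ]), array([-0.3,  0.2, -0.6]), -0.0003)
2 (7.77, array([ 0.562 , -0.0386,  0.036 ]), array([-0.5, -0.1,  0.6]), 0.0001)
3 (8.02, array([ 0.5623, -0.0386,  0.0359]), array([-4.1, -0.5,  2.8]), -0.0001)
4 (8.27, array([ 0.5624, -0.0386,  0.0358]), array([-6.9, -1.1,  4.5]), -0.0)
5 (8.52, array([ 0.5624, -0.0386,  0.0358]), array([-9. , -1.4,  6.8]), 0.0)
```

View pics/s1.png

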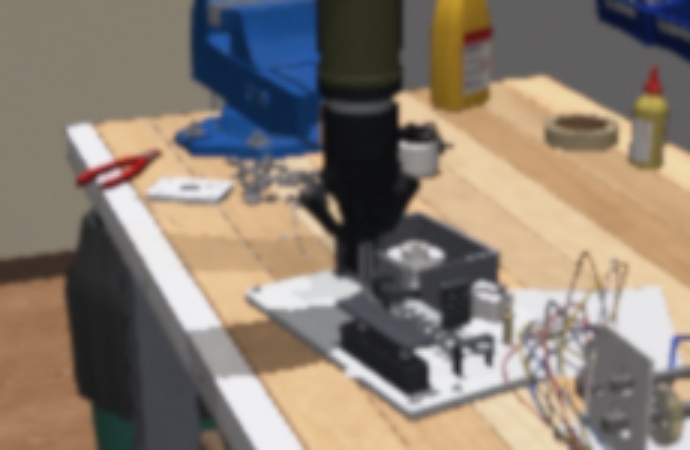

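The gate is against its stop (about 9 N). Next: back off, open the fingers, go above the catch and look closely.

```bash
cat >> h.py <<'E'
PSI=YAW-np.deg2rad(17)+np.pi/2   # tool y at F angle -17 deg
def T(x,y,ztip): return F(x,y,ztip-13)   # open tips are 13 mm behind the TCP
E
python3 - <<'E'
from h import *
p,q=gatepose(0,15,36);ctrl.movel(p,q,max_speed=.06)
p,q=gatepose(0,15,150);ctrl.movel(p,q,max_speed=.2)
ctrl.ungrasp()
ctrl.movep(T(-31,-112,110),Q(PSI));print(st(),get_state()['qpos'].round(2))
s=get_state();im,d=vision.grab_frame('wrist');np.save('dw.npy',d);cv2.imwrite('pics/w2.png',im)
i=vision.camera_info('wrist');print(np.array(i['mtx']).round(1),np.array(i['hand_eye']).round(3))
from scipy.spatial.transform import Rotation as Ro
R=Ro.from_quat(np.roll(s['eef_rot'],-1)).as_matrix();H=np.array(i['hand_eye'])
for t in ('catch_top','bolt_face','gate'):
    for m in models.masks_of('wrist',t)[:2]:
        r,c=np.nonzero(m['mask']&(d>0));dd=d[r,c]
        P=np.linalg.inv(i['mtx'])@np.vstack([c*dd,r*dd,dd]);P=H[:3,:3]@P+H[:3,3:];P=(R@P+np.array(s['tcp_pos'])[:,None]).T
        X=P[:,:2]-O;cs,sn=np.cos(YAW),np.sin(YAW);Fx=np.c_[cs*X[:,0]+sn*X[:,1],-sn*X[:,0]+cs*X[:,1],P[:,2]]*1e3
        print(t,round(m['p'],2),m['point'],len(Fx))
        for lo,hi in ((57,66),(75,90)):
            G=Fx[(Fx[:,2]>lo)&(Fx[:,2]<hi)]
            if len(G)>20: print(lo,len(G),np.percentile(G,[2,50,98],axis=0).round(1).tolist())
im,d=vision.grab_frame('side');cv2.imwrite('pics/s2.png',cv2.resize(im[150:270,230:420],(760,480)))
E
```

```text
(11.28, array([ 0.5625, -0.2116,  0.0968]), array([ 0.6,  0.3, -0.2]), 0.0853) [ 0.28  0.6   0.07  1.74 -0.05  0.8   0.27]
[[319.5   0.  323.2]
 [  0.  319.5 198.7]
 [  0.    0.    1. ]] [[-0.001 -0.955 -0.297  0.075]
 [ 1.    -0.001 -0.    -0.   ]
 [-0.    -0.297  0.955 -0.142]
 [ 0.     0.     0.     1.   ]]
bolt_face 0.8 [366.5, 157.3] 5508
57 240 [[-6.9, -95.5, 57.3], [7.2, -94.7, 61.9], [21.1, -94.3, 65.9]]
75 1060 [[-6.9, -101.8, 75.5], [7.2, -96.8, 83.2], [21.1, -94.4, 84.8]]
gate 0.79 [346.1, 5.9] 311
```

View pics/w2.png

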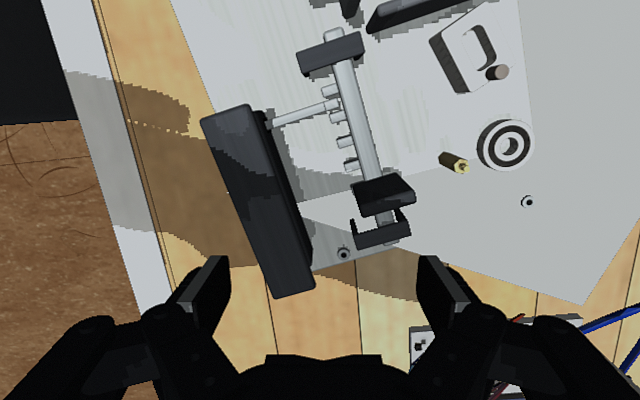

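View pics/s2.png

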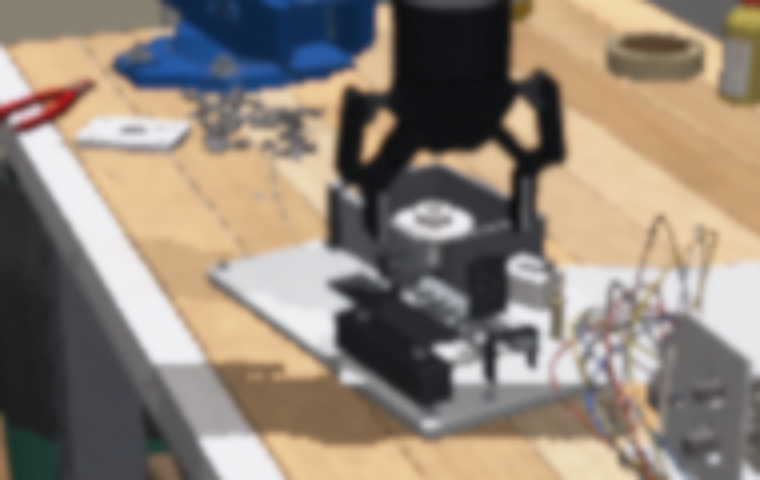

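The wrist view shows the catch plate at (255,200), the bolt's finger plate at (385,190) and the open tips at (215,270) and (435,270). Next I take the catch plate edges and the fingertip geometry from the saved depth.

Run:
```python
from h import *
from scipy.spatial.transform import Rotation as Ro
d=np.load('dw.npy');s=get_state();i=vision.camera_info('wrist');H=np.array(i['hand_eye'])
r,c=np.nonzero(d>0);dd=d[r,c];T0=(H[:3,:3]@(np.linalg.inv(i['mtx'])@np.vstack([c*dd,r*dd,dd]))+H[:3,3:])
f=T0.T*1e3
for sg in (1,-1):
    g=f[(abs(f[:,0])<25)&(sg*f[:,1]>25)&(sg*f[:,1]<75)&(f[:,2]<0)&(f[:,2]>-60)]
    for lo in (-40,-30,-25,-20,-16,-12):
        k=g[(g[:,2]>lo)&(g[:,2]<lo+5)]
        if len(k)>5: print(sg,lo,len(k),np.percentile(k,[1,99],axis=0).round(1).tolist())
R=Ro.from_quat(np.roll(s['eef_rot'],-1)).as_matrix();P=(R@T0+np.array(s['tcp_pos'])[:,None]).T
X=P[:,:2]-O;cs,sn=np.cos(YAW),np.sin(YAW);G=np.c_[cs*X[:,0]+sn*X[:,1],-sn*X[:,0]+cs*X[:,1],P[:,2]]*1e3
g=G[(G[:,2]>57)&(G[:,2]<67)&(G[:,0]>-95)&(G[:,0]<-35)&(G[:,1]<-10)&(G[:,1]>-170)]
print(len(g),np.percentile(g,[1,50,99],axis=0).round(1).tolist(),cv2.minAreaRect(g[:,:2].astype(np.float32)))
```

```text
1 -40 462 [[-11.0, 41.9, -40.0], [11.0, 55.6, -35.1]]
1 -30 384 [[-11.0, 41.9, -29.9], [10.9, 55.9, -25.0]]
1 -25 312 [[-11.1, 41.9, -24.9], [10.9, 55.3, -20.1]]
1 -20 233 [[-11.1, 41.9, -20.0], [10.7, 48.8, -15.1]]
1 -16 88 [[-10.8, 42.0, -15.9], [8.9, 42.8, -12.4]]
-1 -40 463 [[-10.5, -56.6, -40.0], [11.2, -42.7, -35.1]]
-1 -30 369 [[-10.8, -56.4, -29.9], [11.1, -42.6, -25.1]]
-1 -25 325 [[-11.3, -56.2, -25.0], [11.0, -42.6, -20.1]]
-1 -20 230 [[-11.0, -52.5, -19.9], [11.0, -42.6, -15.1]]
-1 -16 88 [[-10.3, -43.8, -16.0], [10.0, -42.7, -12.3]]
9761 [[-75.9, -145.6, 59.8], [-60.9, -80.0, 62.3], [-46.8, -29.5, 63.8]] ((-61.6067008972168, -88.38194274902344), (30.319406509399414, 119.95110321044922), 0.637837827205658)
```

The tips are lowest along their inner edge, ±42.5 mm at tool z −12.5. Everything sits about (1.5,1.5) mm further on in F than my estimate. Now I press the catch.

Run:
```python
from h import *
ctrl.movel(T(-29.5,-109,72),Q(PSI),max_speed=.12);print(st())
zt=64
while zt>46:
    ctrl.movel(T(-29.5,-109,zt),max_speed=.05);s=st();print(zt,s)
    if s[2][2]>11: break
    zt-=2
print('ztip cmd',zt)
im,d=vision.grab_frame('wrist');cv2.imwrite('pics/w3.png',im)
```

```text
(12.0, array([ 0.5634, -0.2084,  0.059 ]), array([ 0.4, -0.6,  0.1]), 0.0851)
64 (12.31, array([ 0.5633, -0.2087,  0.051 ]), array([-0.5, -0.2,  0.2]), 0.0852)
62 (12.56, array([ 0.5635, -0.2087,  0.0491]), array([ 0.6, -0.9, -0.2]), 0.0856)
60 (12.81, array([ 0.5635, -0.2087,  0.0472]), array([-1.1, -0.1,  4.3]), 0.0854)
58 (13.06, array([ 0.5635, -0.2087,  0.0451]), array([-0.3,  0.3,  4.4]), 0.0856)
56 (13.31, array([ 0.5635, -0.2087,  0.0432]), array([-0.3, -0.7,  4.8]), 0.0856)
54 (13.56, array([ 0.5635, -0.2088,  0.0412]), array([-0.2,  0.3,  6.7]), 0.0856)
52 (13.81, array([ 0.5635, -0.2088,  0.0393]), array([-0.2, -0.7,  6.6]), 0.0849)
50 (14.06, array([ 0.5636, -0.2089,  0.0385]), array([-2.7, -0.1, 17.9]), 0.0853)
ztip cmd 50
```

View pics/w3.png

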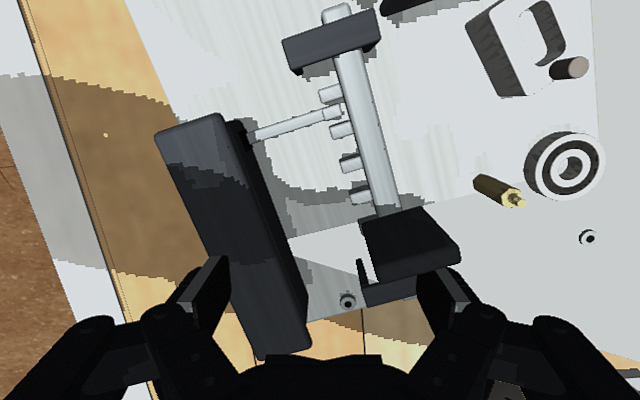

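The catch is fully down: the left tip is on the plate at (220,275) and the right tip is behind the bolt plate at (430,270). Now I slide the bolt while holding the catch.

Run:
```python
from h import *
z=51.0
for y in (-109,-102,-94,-85,-75,-65,-57,-54,-53,-52,-51,-50,-49,-48,-47,-46):
    ctrl.movel(T(-29.5,y,z),max_speed=.05);s=st()
    X=np.array(s[1][:2])-O;print(y,s[0],'Fx,y',round((np.cos(YAW)*X[0]+np.sin(YAW)*X[1])*1e3,1),round((-np.sin(YAW)*X[0]+np.cos(YAW)*X[1])*1e3,1),s[1][2],s[2])
    if s[2][1]<-12 or s[2][2]<3: break
open('y','w').write(str(y))
im,d=vision.grab_frame('wrist');cv2.imwrite('pics/w4.png',im)
```

```text
-109 14.36 Fx,y -29.5 -109.1 0.0387 [-0.9 -0.   9.7]
-102 14.65 Fx,y -29.0 -103.3 0.0389 [ 0.2 -2.7  7.8]
-94 14.96 Fx,y -28.8 -95.8 0.0389 [ 0.6 -3.1  7.4]
-85 15.29 Fx,y -28.8 -87.0 0.039 [-0.3 -4.2  7. ]
-75 15.64 Fx,y -28.7 -77.0 0.039 [ 1.  -3.4  7.3]
-65 15.99 Fx,y -28.8 -67.0 0.039 [-0.3 -4.1  8.1]
-57 16.3 Fx,y -28.6 -59.1 0.039 [ 0.1 -3.9  7.5]
-54 16.55 Fx,y -28.6 -56.5 0.039 [ 0.8 -5.   6.7]
-53 16.8 Fx,y -28.7 -56.0 0.039 [ 1.6 -6.2  7.3]
-52 17.05 Fx,y -28.8 -55.1 0.039 [ 1.1 -6.9  6.9]
-51 17.3 Fx,y -28.7 -54.1 0.039 [ 1.3 -6.6  6.6]
-50 17.55 Fx,y -28.7 -53.2 0.039 [ 1.4 -6.5  6. ]
-49 17.8 Fx,y -28.7 -52.2 0.039 [ 1.2 -5.2  6.8]
-48 18.05 Fx,y -28.8 -52.1 0.039 [ 2.1 -7.4  6.6]
-47 18.3 Fx,y -28.7 -51.9 0.0391 [  3.1 -11.9   5.3]
-46 18.55 Fx,y -28.7 -51.8 0.0391 [  2.7 -12.5   4.3]
```

View pics/w4.png

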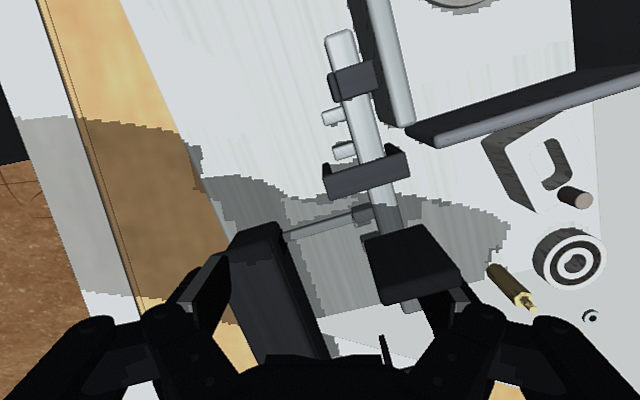

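The bolt hit its end stop: travel ended at −51.8 as predicted, and the force then rose. The bolt now passes through the staple at (355,80). I let the catch up while the bolt is still held home, then retreat and check.

Run:
```python
from h import *
ctrl.movel(T(-29.5,-47,58),max_speed=.04);print(st())
ctrl.movel(T(-29.5,-47,68),max_speed=.05);print(st())
ctrl.movel(T(-29.5,-60,68),max_speed=.06);print(st())
ctrl.movel(T(-29.5,-75,130),max_speed=.12);print(st())
s=get_state();im,d=vision.grab_frame('wrist');cv2.imwrite('pics/w5.png',im)
from scipy.spatial.transform import Rotation as Ro
i=vision.camera_info('wrist');H=np.array(i['hand_eye'])
r,c=np.nonzero(d>0);dd=d[r,c];T0=(H[:3,:3]@(np.linalg.inv(i['mtx'])@np.vstack([c*dd,r*dd,dd]))+H[:3,3:])
R=Ro.from_quat(np.roll(s['eef_rot'],-1)).as_matrix();P=(R@T0+np.array(s['tcp_pos'])[:,None]).T
X=P[:,:2]-O;cs,sn=np.cos(YAW),np.sin(YAW);G=np.c_[cs*X[:,0]+sn*X[:,1],-sn*X[:,0]+cs*X[:,1],P[:,2]]*1e3
for n,(a,b,e,f,l,h) in dict(catch=(-72,-52,-140,-40,45,70),boltplate=(-12,26,-70,-30,81,88),gatetop=(0,40,10,100,56,64)).items():
    k=G[(G[:,0]>a)&(G[:,0]<b)&(G[:,1]>e)&(G[:,1]<f)&(G[:,2]>l)&(G[:,2]<h)]
    print(n,len(k),np.percentile(k,[2,50,98],axis=0).round(1).tolist() if len(k) else '')
```

```text
(18.93, array([ 0.5525, -0.1524,  0.0458]), array([  1.8, -10.4,   2.8]), 0.0853)
(19.27, array([ 0.551 , -0.1525,  0.055 ]), array([  0.6, -10.6,   0.9]), 0.0855)
(19.64, array([ 0.5538, -0.1605,  0.0547]), array([ 0.5,  0.6, -0.6]), 0.085)
(20.32, array([ 0.5564, -0.1747,  0.1165]), array([0.6, 0.5, 0.8]), 0.0853)
catch 3922 [[-71.6, -137.6, 60.4], [-62.0, -85.2, 61.7], [-52.4, -41.8, 63.0]]
boltplate 727 [[-7.2, -54.2, 81.3], [7.0, -50.0, 83.3], [20.9, -46.7, 84.7]]
gatetop 954 [[16.3, 10.8, 56.9], [19.9, 27.5, 59.4], [24.1, 43.2, 61.1]]
```

View pics/w5.png

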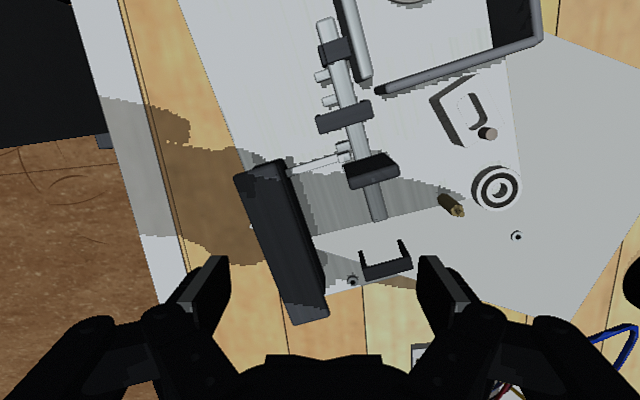

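The last view shows the catch up (61.7 mm) at (285,250), the bolt plate moved about 48 mm to (370,170), the bolt tip through the staple at (335,45), and the gate shut. Nothing loose has moved.

```bash
python3 -c "
from h import *
ctrl.pause(.3);print(st());print(ticket.close_job())"
```

```text
(20.68, array([ 0.5566, -0.1751,  0.1165]), array([ 0.1, -0.8, -0.4]), 0.0854)
the job is handed in; nothing more can be done
None
```

Job handed in at 20.7 s: the gate is shut, the bolt is fully home (about 48 mm of travel), the catch has sprung back up over it, no loose item appears to have moved, and the arm is clear.

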